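# Start the cleaning plug in the filler's valve block

### The arm

A 6-joint arm with a two-finger parallel gripper is mounted at the origin on a cart in front of the work surface, level with it; the furniture and walls round the work are solid. World frame = base frame: x ahead of the robot, y to its left, z up, the work surface at z = 0. Lengths are in m, angles in rad, forces in N, time in s.
With the tool pointing down it reaches from about 0.35 to 0.85 m from the base axis. Payload 8.1 kg.
Tool frame: the origin (TCP) lies midway between the tips of the shut fingers; the grasp point (between the pads) lies 19 mm behind it; z points along the fingers, y is the direction in which the jaws open and shut (so a half turn about z gives the same grasp; the last joint's range is limited). The gripper opens to 93 mm and grips with 3 to 60 N. Pads are 15 mm wide; open, the fingers measure 128 mm over their backs; the gripper's body (75 mm by 188 mm) begins 65 mm behind the grasp point.
Start: joints at [1.257, 0.13, 1.488, -0, 1.523, -0.085], TCP at [0.136, 0.584, 0.219] pointing down, gripper open.
Joint ranges: [-2.96, 2.96], [-0.89, 2.26], [0.02, 2.5], [-1.34, 4.48], [0, 2.73], [-2.66, 2.66]. Speed limits (rad/s): [2.39, 2.39, 2.79, 3.14, 3.14, 3.14].

### API

Orientations are given as a rotation vector (axis times angle).
In Python, from plant import monitor, eyes, ticket gives the robot as it stands.
- The arm moves only by the tool send_rows, never from a script. Its argument "motion" is a list of rows, each a list of 2 entries, a list of its own where there are three numbers: the shift along the tool's x, y, z in m, then the turn about the tool's z in degrees. In form: [[[dx, dy, dz], twist], ...]. A call has 1 to 12 rows; each row is the pose to reach, as a shift and turn from the pose commanded when the call began, along the tool's axes at that moment; what a row does not reach only later rows make up. A row lasts 1/8 s, in which the tool goes at most 62.5 mm and 10.7 degrees, less where a joint would pass 70% of its speed; a pose out of reach is approached as far as the arm can. A call with a gripper value outside its range is refused whole. "jaw" is the finger opening in m, from 0 to 0.093, set as the call begins (left out, the last holds). The fingers move at their own pace and stop on an object; "squeeze" is the grip in N (left out, the last holds). Time passes only in rows, so rows that repeat a pose let the fingers close. It gives the time, the measured TCP pose, the force and the opening at its end, in the units of the state.
- monitor.read_state(): the state, without advancing time (a new reading comes with each control period).
- eyes.read_camera(name): name is "scene" or "top" or "wrist"; returns the picture (400x640x3 uint8, red, green, blue); there is no depth.
- eyes.camera_model(name): a dict with "mtx" (3x3 intrinsics, pixels), "cam_to_world" (4x4, takes a point from camera to world coordinates); the wrist camera has in their place "mount" (4x4, takes a point from camera to tool coordinates, whose origin is the TCP and whose axes are the flange's). Camera axes: x right, y down, z forward; pixel columns grow to the right and rows downward; lengths in m; the calibration is good to about 2 mm. A picture is of the moment at which its call begins: read the wrist's pose just before it. camera_model takes no time and is no camera call.
- ticket.close_job(): hands the job in, once; it reports no verdict.
The state is a dict: "t": time; "q": joint angles; "dq": joint speeds; "joint_torque": joint torques, N m; "tool_pos": TCP position; "orientation": TCP orientation; "force": force on the tool from outside, world axes, zero at the start; "wrist_torque": the same for the moment, N m; "opening": finger opening in m.
Only numpy, scipy, OpenCV 4.12 (cv2) and the standard library are available. Lean on these libraries where they do the work, as an engineer would, in place of code of your own. Each camera call takes 0.05 s, during which the arm holds its last target.

### The job

Refit the cleaning plug of the valve block: first turn the vent valve's black handle to half open (the yellow mark, 45 degrees) so that air can get out. Then turn the blue plug that stands loosely in the port backward (anticlockwise) until its lugs reach the start of the thread and it drops, never lifting it out or trying it forward before, turn it forward (clockwise) a quarter turn so that it is started under the lip, and finish still holding it there by its grip bar, without letting go; leave the valve half open and the other things on the table where they are.

Things in the scene. Friction and masses are not known exactly. Their poses are not given: they have to be found in the camera images.
- port_mouth (a point): Steel cleaning port, outer radius 40 mm, on the grey fixed valve block (base 130x320x12 mm). Point: on its upright axis at the top of the lip, 54 mm above the table; z up. Two opposite slots in the lip run along +x and -x; their ends show as notches beside the plug's flange. Below the lip is the thread groove. The vent valve is 170 mm away along -y of this frame.
- plug_grip (a point): Centre of the plug's blue grip bar: 56 mm long (x), 16 mm thick (y), 31 mm tall, standing on a blue flange (radius 30, 8 mm thick) whose top is 15 mm below the point. Two thread lugs lie along +x and -x, below the flange. At first they sit on the lip, 0.55 to 1.1 rad forward (clockwise) of the slots, and the point is 39 mm above port_mouth; dropped, 25 mm above it.
- plug: The loose plug, about 250 g; origin 57 mm below plug_grip, same axes. Its pilot has 1.2 mm play in the bore. With lugs and slots in line (within 0.1 rad) it falls 14 mm by its own weight if held loosely; a firm grip keeps it up. Once down, the lugs run forward (clockwise) under the lip with 3 mm up-down play to a stop about 1.8 rad on; backward a stop comes at 0.2 rad.
- vent (a joint): Vent valve on the block: opening angle in rad, 0 closed (handle at the red mark), 0.785 half open (yellow mark), 1.57 fully open (green mark). Opens anticlockwise seen from above and stays where left (friction about 0.1 N m).
- vent_grip (a point): Black bar handle of the vent valve, turning on an upright axis. The point is on that axis, at the middle of the bar's height (bar 14 mm thick along y, 26 mm tall, from 18 mm on +x to 38 mm on -x; the pointer end is at -x of this frame). A white dial of radius 57 mm with the marks lies 21 mm below the point.
- jar_left: Bystander: grey-filled glass jar with black lid, 70 mm across, 116 mm tall. Origin at the centre of its underside.
- jar_back: Bystander: grey-filled glass jar with black lid, 70 mm across, 116 mm tall. Origin at the centre of its underside.
- ink_stamp: Bystander: red and black hand stamp, 27x46x80 mm, standing. Origin at the centre of its underside.
- spare_tape: Bystander: roll of tan packing tape lying flat, 100 mm across, 48 mm high. Origin at the centre of its underside.
- foam_half: Bystander: white foam half box with a jar bore, 101x93x68 mm. Origin at the centre of its underside.
- loose_lid: Bystander: black jar lid lying on the table, 69 mm across, 12 mm high. Origin at the centre of its underside.
There are look-alikes about, which are no part of the job. Leave any red or white look-alike of the plug alone.

How it is judged:
On the way, in this order (a step that is already met when the one before it is completed fails the run):
1. the vent valve stands half open, with the plug not yet dropped (value of joint vent between 0.645 and 0.925 rad and z of plug_grip in the frame of port_mouth above 0.034 m), for 0.3 s.
2. the plug, its lugs at the slots, has dropped into the thread start (z of plug_grip in the frame of port_mouth below 0.03 m and angle between the x axis of plug_grip and the x axis of port_mouth, either way round below 0.4 rad), for 0.1 s.
At the end, for the whole second after the job is handed in: The vent valve reads 0.645 to 0.925 rad; the plug is down (grip centre 18 to 31 mm above the port mouth, within 6 mm of its axis, tilted less than 0.12 rad), turned forward so that its lugs stand more than 1.1 rad from the slots, at rest, and the fingers still hold it with more than 3 N (value of joint vent between 0.645 and 0.925 rad and z of plug_grip in the frame of port_mouth between 0.018 and 0.031 m and angle between the x axis of plug_grip and the x axis of port_mouth, either way round above 1.1 rad and horizontal distance between plug_grip and port_mouth below 0.006 m and angle between plug_grip's own z axis and vertical below 0.12 rad and angular speed of plug below 0.2 rad/s and contact force between the fingers and plug above 3 N); the arm keeps its last pose, push and grip.
It fails at once if the plug is lifted out of the port (z of plug_grip in the frame of port_mouth above 0.052 m).
It fails at once if the plug is turned forward a quarter turn from the slots before it has dropped (z of plug_grip in the frame of port_mouth above 0.034 m and angle between the x axis of plug_grip and the x axis of port_mouth, either way round above 1.4 rad).
It fails at once if a bystander is shoved more than 20 mm or knocked over (distance of any of jar_left, jar_back, ink_stamp, spare_tape, foam_half, loose_lid from where it was at the start of the episode above 0.02 m or angle between any of jar_left, jar_back, ink_stamp, spare_tape, foam_half, loose_lid's own z axis and vertical above 0.4 rad).
It also fails if it takes over 45 s, if anything falls off the work surface, if the arm or the gripper's body presses on something with over 40 N, if the wrist force passes 120 N, or if a joint passes its speed limit or range.

## Working session

There is one attempt and no reset: what is moved stays moved. The work goes in short steps, Python scripts to look and compute and a tool call to move; the robot and the scene stay as the last step left them, time stands still between calls to the robot, and variables do not carry over. Pictures are saved under pics/ and viewed, and the job is handed in when it is done.

Besides the shell and the picture viewer there is one more tool, called after "Call:" by a JSON object that holds its "op" and its "data", one argument or row to a line. send_rows: Moves the arm, as the interface text tells. Its arguments: {"type":"object","properties":{"motion":{"type":"array","items":{"type":"array"}},"jaw":{"type":"number"},"squeeze":{"type":"number"}},"required":["motion"]}

```bash
ls; mkdir -p pics; python3 - <<'E'
from plant import monitor, eyes
import cv2,numpy as np
s=monitor.read_state();print(s)
for n in ["scene","top"]:
    im=eyes.read_camera(n);cv2.imwrite(f"pics/{n}0.png",im[:,:,::-1]);m=eyes.camera_model(n);print(n,np.round(m["mtx"],1).tolist(),np.round(m["cam_to_world"],4).tolist())
print(eyes.camera_model("wrist"))
E
```

```text
pics
{'t': 0.0, 'q': array([ 1.25663140e+00,  1.31122338e-01,  1.48926905e+00, -6.43374231e-06,
        1.52298029e+00, -8.53317742e-02]), 'dq': array([ 0.00031842, -0.00180919, -0.00089075,  0.00013828,  0.00132137,
       -0.00053701]), 'joint_torque': array([ 5.39693774e-04, -5.59846115e+01, -4.91763818e+01,  7.68406922e-02,
        3.57774447e-02, -1.02447593e-04]), 'tool_pos': array([0.13587282, 0.58384145, 0.21761625]), 'orientation': array([-3.58626307e-01, -3.12070598e+00,  2.74061606e-03]), 'force': array([0.27310639, 0.09491783, 0.13265661]), 'wrist_torque': array([0.04418641, 0.04331855, 0.01072471]), 'opening': 0.09294469401284901}
scene [[425.8, 0.0, 321.3], [0.0, 425.8, 204.5], [0.0, 0.0, 1.0]] [[0.4441, -0.6314, 0.6357, -0.1182], [-0.8959, -0.3224, 0.3056, -0.3355], [0.012, -0.7053, -0.7088, 0.8989], [0.0, 0.0, 0.0, 1.0]]
top [[514.9, 0.0, 315.1], [0.0, 514.9, 208.0], [0.0, 0.0, 1.0]] [[-0.0112, -0.9799, 0.1989, 0.2386], [-0.9999, 0.0113, -0.0009, 0.0028], [-0.0014, -0.1989, -0.98, 1.7433], [0.0, 0.0, 0.0, 1.0]]
{'mtx': array([[280.73840503,   0.        , 321.01765006],
       [  0.        , 280.73840503, 202.03876934],
       [  0.        ,   0.        ,   1.        ]]), 'mount': array([[ 9.08168234e-05, -9.67391678e-01, -2.53285082e-01,
         6.83736834e-02],
       [ 9.99999870e-01, -3.90681486e-05,  5.07771767e-04,
         3.20973612e-04],
       [-5.01109561e-04, -2.53285095e-01,  9.67391549e-01,
        -1.65871320e-01],
       [ 0.00000000e+00,  0.00000000e+00,  0.00000000e+00,
         1.00000000e+00]])}
```

View pics/scene0.png

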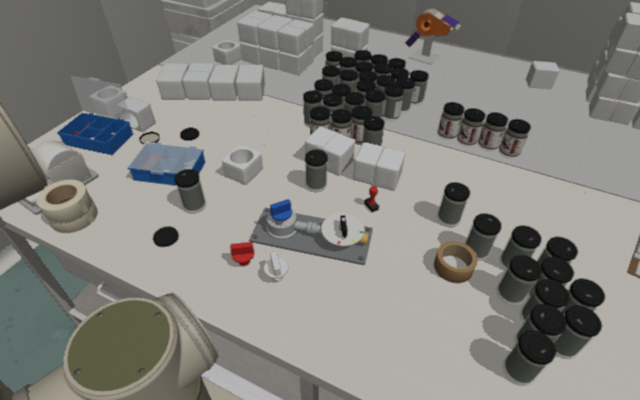

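View pics/top0.png

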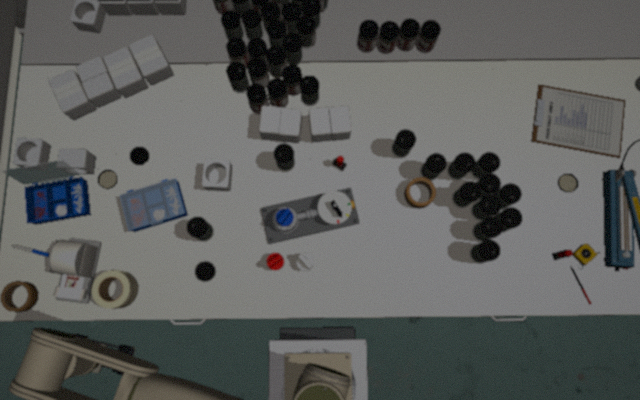

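```bash
cat > h.py <<'E'
import numpy as np,cv2
from scipy.spatial.transform import Rotation as R
from plant import monitor, eyes
def pix2w(name,u,v,z,pose=None):
    m=eyes.camera_model(name)
    T=m["cam_to_world"] if name!="wrist" else pose@m["mount"]
    d=T[:3,:3]@np.linalg.inv(m["mtx"])@np.array([u,v,1.]);o=T[:3,3]
    return o+d*(z-o[2])/d[2]
def w2pix(name,p,pose=None):
    m=eyes.camera_model(name)
    T=m["cam_to_world"] if name!="wrist" else pose@m["mount"]
    c=np.linalg.inv(T)@np.append(p,1);q=m["mtx"]@c[:3];return q[:2]/q[2]
def tool():
    s=monitor.read_state();T=np.eye(4);T[:3,:3]=R.from_rotvec(s["orientation"]).as_matrix();T[:3,3]=s["tool_pos"];return T,s
E
python3 - <<'E'
from h import *
a=cv2.imread("pics/top0.png");c=cv2.resize(a[180:280,250:370],None,fx=6,fy=6,interpolation=cv2.INTER_CUBIC);cv2.imwrite("pics/tc.png",c)
a=cv2.imread("pics/scene0.png");c=cv2.resize(a[190:270,240:380],None,fx=5.5,fy=5.5,interpolation=cv2.INTER_CUBIC);cv2.imwrite("pics/sc.png",c)
print(pix2w("top",285,217,.08),pix2w("top",334,207,.08))
E
```

```text
[0.54716117 0.10035177 0.08      ] [ 0.57883652 -0.06119842  0.08      ]
```

View pics/tc.png

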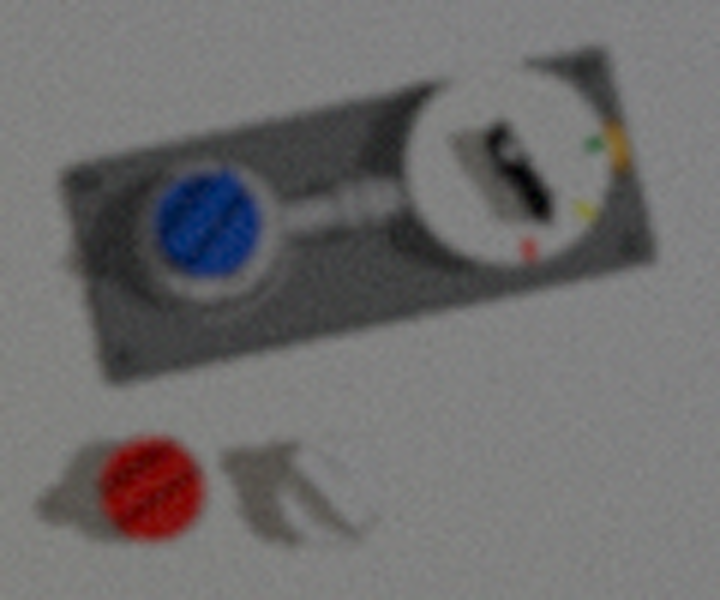

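View pics/sc.png

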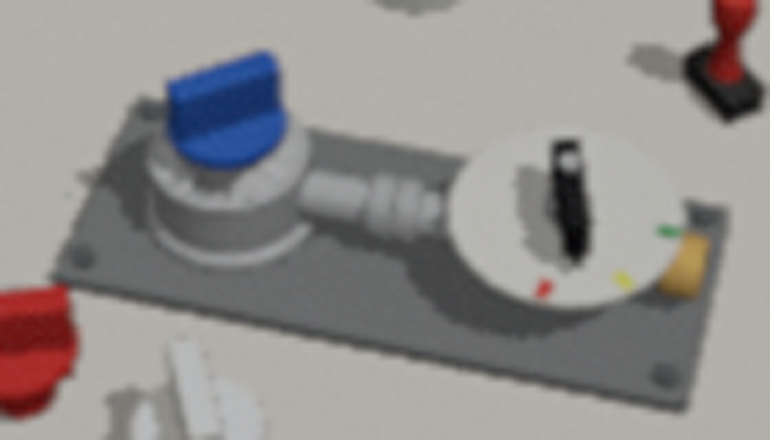

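```bash
cat >> h.py <<'E'
def go(x,y,z,psi=None):
    T,s=tool()
    p=T[:3,:3].T@(np.array([x,y,z])-T[:3,3]); cur=np.arctan2(T[1,0],T[0,0])
    tw=0 if psi is None else -np.degrees((psi-cur+np.pi/2)%np.pi-np.pi/2)
    print("shift",np.round(p,4),"twist",round(tw,1),"yaw",round(cur,3),"q6",round(s["q"][5],3),"tilt",np.round(T[:3,2],3),"t",round(s["t"],2))
E
python3 -c "
from h import *
go(0.55,0.02,0.24)"
```

```text
shift [-0.5312 -0.4553 -0.0216] twist 0 yaw 2.913 q6 -0.085 tilt [-0.001 -0.002 -1.   ] t 0.1
```

Call:
{"op": "send_rows", "data": {
  "motion": [
    [[-0.531, -0.455, -0.022], -30],
    [[-0.531, -0.455, -0.022], -30],
    [[-0.531, -0.455, -0.022], -30],
    [[-0.531, -0.455, -0.022], -30],
    [[-0.531, -0.455, -0.022], -30],
    [[-0.531, -0.455, -0.022], -30],
    [[-0.531, -0.455, -0.022], -30],
    [[-0.531, -0.455, -0.022], -30],
    [[-0.531, -0.455, -0.022], -30],
    [[-0.531, -0.455, -0.022], -30],
    [[-0.531, -0.455, -0.022], -30],
    [[-0.531, -0.455, -0.022], -30]
  ]
}}

```text
t: 1.6
tool_pos: [0.5511, 0.0176, 0.2399]
orientation: [0.455, -3.107, 0.001]
force: [-1.4, -0.3, 0.7]
opening: 0.0927
```

Call:
{"op": "send_rows", "data": {
  "motion": [
    [[0, 0, 0], 0],
    [[0, 0, 0], 0],
    [[0, 0, 0], 0]
  ]
}}

```text
t: 1.98
tool_pos: [0.5495, 0.0223, 0.2408]
orientation: [-0.464, 3.107, 0.0]
force: [0.1, 0.2, 0.2]
opening: 0.0932
```

```bash
python3 - <<'E'
from h import *
go(0.55,0.02,0.24)
T,s=tool(); im=eyes.read_camera("wrist")[:,:,::-1]; np.save("T1.npy",T); cv2.imwrite("pics/w1.png",im); print(T[:3,3],s["dq"].max())
E
```

```text
shift [ 0.0002 -0.0023  0.0008] twist 0 yaw -2.845 q6 -1.92 tilt [ 0.  0. -1.] t 1.98
[0.54946296 0.02227798 0.24078581] 0.0011433910678034218
```

View pics/w1.png

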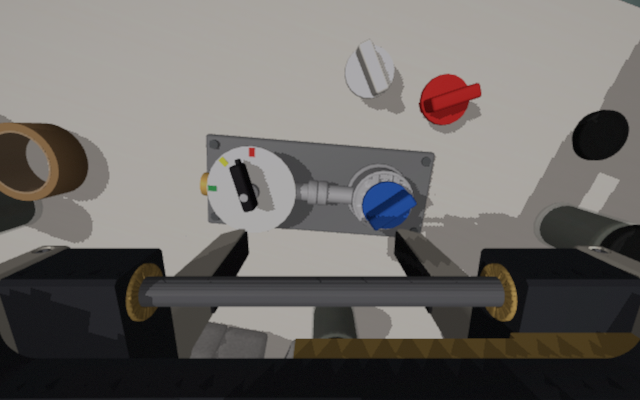

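```bash
python3 - <<'E'
from h import *
a=cv2.imread("pics/w1.png")
cv2.imwrite("pics/w1c.png",cv2.resize(a[130:240,195:305],None,fx=5.4,fy=5.4,interpolation=cv2.INTER_CUBIC))
cv2.imwrite("pics/w1p.png",cv2.resize(a[140:240,335:445],None,fx=6,fy=6,interpolation=cv2.INTER_CUBIC))
E
```

```text
(no output)
```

View pics/w1c.png

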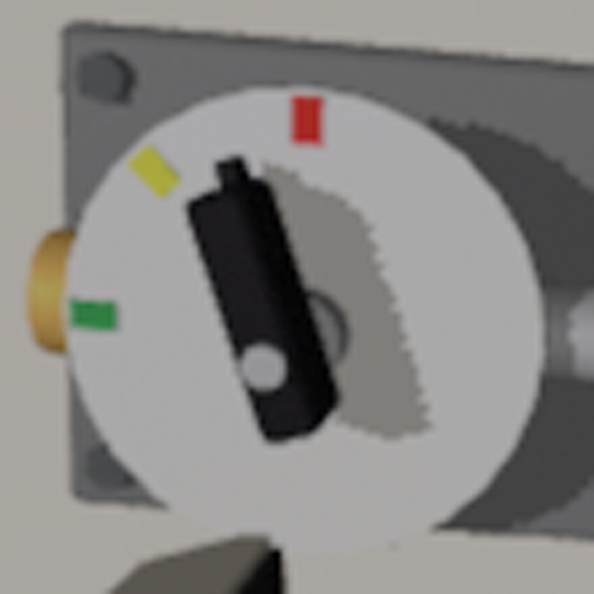

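View pics/w1p.png

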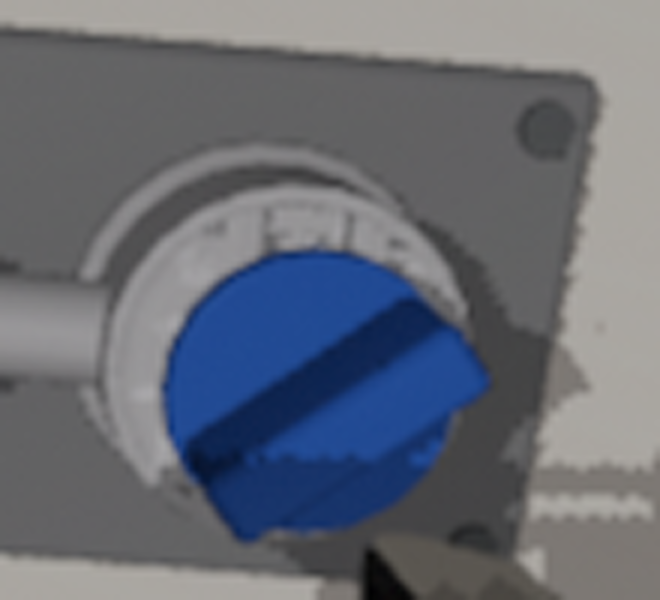

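```bash
python3 - <<'E'
from h import *
T=np.load("T1.npy")
c=lambda u,v,z:pix2w("wrist",195+(u+.5)/5.4-.5,130+(v+.5)/5.4-.5,z,T)
p=lambda u,v,z:pix2w("wrist",335+(u+.5)/6-.5,140+(v+.5)/6-.5,z,T)
for z in (.03,.04,.045,.05,.055,.06):
    L,Rr,U,D=c(65,322,z),c(545,322,z),c(305,88,z),c(305,553,z)
    print(z,np.linalg.norm(L-Rr),np.linalg.norm(U-D),(L+Rr)/2,(U+D)/2)
for z in (.045,.05,.055):
    L,Rr=c(65,322,z),c(545,322,z);m=(L+Rr)/2
    for n,(u,v) in dict(red=(307,120),yel=(155,170),grn=(93,314)).items():
        d=c(u,v,z)-m;print(z,n,np.arctan2(d[1],d[0]),np.linalg.norm(d[:2]))
    a,b=c(190,205,z+.034),c(268,440,z+.034);print("bar",np.arctan2(*(a-b)[[1,0]]),np.linalg.norm(a-b),a,b,"tip",c(232,160,z+.03))
z=.054
L,Rr=p(105,370,z),p(470,330,z);print("lip",L,Rr,np.linalg.norm(L-Rr))
print("notch",p(305,220,z), "top plate", p(590,85,.012),p(0,25,.012))
# bar top: z 0.093+.0155
z=.1085
print([ (p(u,v,z)).round(4) for u,v in ((412,297),(190,445),(488,380),(245,540))])
for u,v in ((264,133),(320,190)): print(pix2w("top",250+(u+.5)/6-.5,180+(v+.5)/6-.5,.108))
print("top dial", [pix2w("top",250+(u+.5)/6-.5,180+(v+.5)/6-.5,.05).round(4) for u,v in ((403,165),(612,165),(507,65),(507,270),(530,250))])
E
```

```text
0.03 0.12180602100481869 0.1209258025520949 [ 0.58922898 -0.06614489  0.03      ] [ 0.59118775 -0.06568202  0.03      ]
0.04 0.11857201666098022 0.11771516840191483 [ 0.58643918 -0.06434076  0.04      ] [ 0.58834594 -0.06389018  0.04      ]
0.045 0.11695501448906105 0.11610985132682486 [ 0.58504427 -0.0634387   0.045     ] [ 0.58692503 -0.06299426  0.045     ]
0.05 0.11533801231714179 0.11450453425173465 [ 0.58364937 -0.06253663  0.05      ] [ 0.58550413 -0.06209834  0.05      ]
0.055 0.1137210101452226 0.11289921717664467 [ 0.58225447 -0.06163457  0.055     ] [ 0.58408322 -0.06120242  0.055     ]
0.06 0.11210400797330339 0.11129390010155459 [ 0.58085957 -0.0607325   0.06      ] [ 0.58266232 -0.0603065   0.06      ]
0.045 red -2.9173958874291133 0.048735550724767804
0.045 yel -2.1103805255441017 0.049686852599235096
0.045 grn -1.312616149598158 0.051498235390655935
bar -2.6007384349580427 0.054649148770056055 [ 0.55762294 -0.08711168  0.079     ] [ 0.60447197 -0.05897455  0.079     ] tip [ 0.54624149 -0.08155956  0.075     ]
0.05 red -2.9173958874291137 0.04806174044210575
0.05 yel -
[... 466 characters left out ...]
 0.089     ] [ 0.60079971 -0.05711946  0.089     ] tip [ 0.54436935 -0.07904584  0.085     ]
lip [0.55974391 0.06721895 0.054     ] [0.52837587 0.13941542 0.054     ] 0.07871647973812082
notch [0.51633102 0.09718387 0.054     ] top plate [0.47117153 0.16072083 0.012     ] [0.49818634 0.02579684 0.012     ]
[array([0.5189, 0.1058, 0.1085]), array([0.5571, 0.0767, 0.1085]), array([0.5293, 0.1248, 0.1085]), array([0.5716, 0.0928, 0.1085])]
[0.59202517 0.0708446  0.108     ]
[0.56022531 0.0407291  0.108     ]
top dial [array([ 0.5854, -0.0045,  0.05  ]), array([ 0.584 , -0.1214,  0.05  ]), array([ 0.6422, -0.0637,  0.05  ]), array([ 0.5251, -0.0615,  0.05  ]), array([ 0.5363, -0.0745,  0.05  ])]
```

```bash
python3 -c "
from h import *
go(0.584,-0.062,0.14,-2.60);go(0.584,-0.062,0.061,-2.60)"
```

```text
shift [-0.0083 -0.0905  0.1009] twist -14.0 yaw -2.845 q6 -1.921 tilt [ 0.  0. -1.] t 2.02
shift [-0.0083 -0.0905  0.1799] twist -14.0 yaw -2.845 q6 -1.921 tilt [ 0.  0. -1.] t 2.02
```

Call:
{"op": "send_rows", "data": {
  "motion": [
    [[-0.008, -0.09, 0.1], -14],
    [[-0.008, -0.09, 0.1], -14],
    [[-0.008, -0.09, 0.1], -14],
    [[-0.008, -0.09, 0.1], -14],
    [[-0.008, -0.09, 0.1], -14]
  ],
  "jaw": 0.05,
  "squeeze": 20
}}

```text
t: 2.65
tool_pos: [0.5849, -0.062, 0.1429]
orientation: [-0.837, 3.025, -0.002]
force: [0.5, 0.9, 0.2]
opening: 0.0514
```

```bash
python3 - <<'E'
from h import *
go(0.584,-0.062,0.14,-2.60);go(0.584,-0.062,0.061,-2.60)
T,s=tool(); im=eyes.read_camera("wrist")[:,:,::-1]; np.save("T2.npy",T); cv2.imwrite("pics/w2.png",im)
go(0.584,-0.062,0.061,-2.60)
for p in ((.584,-.062,.086),(.584-.0326,-.062-.0196,.086)): print(w2pix("wrist",p,T))
E
```

```text
shift [0.0008 0.0004 0.0028] twist -0.1 yaw -2.602 q6 -2.304 tilt [ 0.003 -0.    -1.   ] t 2.65
shift [0.001  0.0005 0.0818] twist -0.1 yaw -2.602 q6 -2.304 tilt [ 0.003 -0.    -1.   ] t 2.65
shift [0.0011 0.0007 0.082 ] twist -0.1 yaw -2.601 q6 -2.304 tilt [ 0.003 -0.    -1.   ] t 2.7
[322.55341138 212.88800893]
[322.55862436 167.03846878]
```

View pics/w2.png

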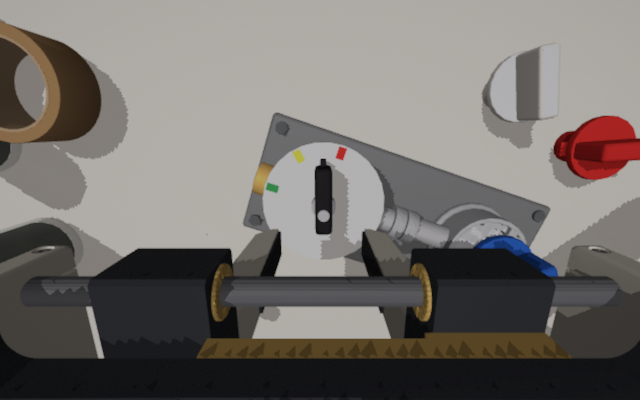

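Call:
{"op": "send_rows", "data": {
  "motion": [
    [[0, 0, 0], 120],
    [[0, 0, 0], 120],
    [[0, 0, 0], 120],
    [[0, 0, 0], 120],
    [[0, 0, 0], 120],
    [[0, 0, 0], 120],
    [[0, 0, 0], 120],
    [[0, 0, 0], 120],
    [[0, 0, 0], 120],
    [[0, 0, 0], 120],
    [[0, 0, 0], 120],
    [[0, 0, 0], 120]
  ]
}}

```text
t: 4.2
tool_pos: [0.5846, -0.0623, 0.1423]
orientation: [2.202, 2.238, 0.002]
force: [0.3, -0.2, 0.2]
opening: 0.0498
```

Call:
{"op": "send_rows", "data": {
  "motion": [
    [[0, 0, 0], 60],
    [[0, 0, 0], 60],
    [[0, 0, 0], 60],
    [[0, 0, 0], 60],
    [[0, 0, 0], 60],
    [[0, 0, 0], 60],
    [[0, 0, 0], 60]
  ]
}}

```text
t: 5.08
tool_pos: [0.5842, -0.0626, 0.1415]
orientation: [3.026, 0.843, 0.002]
force: [0.2, 0.1, 0.5]
opening: 0.0501
```

```bash
python3 - <<'E'
from h import *
go(0.584,-0.062,0.061,-2.60)
T,s=tool(); im=eyes.read_camera("wrist")[:,:,::-1]; np.save("T3.npy",T); cv2.imwrite("pics/w3.png",im)
for p in ((.584,-.062,.086),(.584-.0326,-.062-.0196,.086)): print(w2pix("wrist",p,T))
E
```

```text
shift [ 0.0001 -0.0007  0.0805] twist 0.1 yaw 0.543 q6 0.834 tilt [ 0.001 -0.    -1.   ] t 5.08
[319.23025693 217.65140927]
[319.21362324 259.81023399]
```

View pics/w3.png

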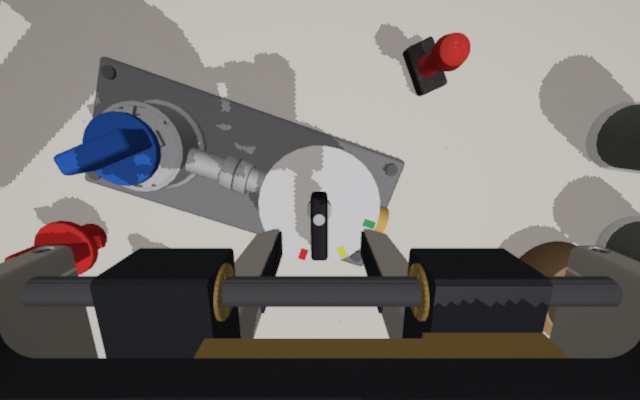

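Handle is centred (white axis dot at (319,219), predicted (319,218)), bar vertical in the picture. Descend.

Call:
{"op": "send_rows", "data": {
  "motion": [
    [[0, -0.001, 0.04], 0],
    [[0, -0.001, 0.07], 0],
    [[0, -0.001, 0.08], 0],
    [[0, -0.001, 0.08], 0],
    [[0, -0.001, 0.08], 0]
  ]
}}

```text
t: 5.75
tool_pos: [0.5846, -0.0624, 0.0624]
orientation: [3.027, 0.838, 0.004]
force: [-0.7, -0.5, -0.3]
opening: 0.0497
```

Call:
{"op": "send_rows", "data": {
  "motion": [
    [[0, 0, 0], 0],
    [[0, 0, 0], 0],
    [[0, 0, 0], 0],
    [[0, 0, 0], 0]
  ],
  "jaw": 0.0,
  "squeeze": 20
}}

```text
t: 6.25
tool_pos: [0.583, -0.0613, 0.0609]
orientation: [-3.027, -0.836, 0.001]
force: [-3.7, 4.6, 5.4]
opening: 0.0208
```

```bash
python3 - <<'E'
from h import *
go(0.584,-0.062,0.061,-2.60);print(tool()[1]["force"],tool()[1]["opening"])
E
```

```text
shift [ 0.0005  0.0011 -0.0001] twist -0.1 yaw 0.539 q6 0.838 tilt [-0.001  0.001 -1.   ] t 6.25
[-3.74497113  4.57135287  5.44256028] 0.02075171003735597
```

Call:
{"op": "send_rows", "data": {
  "motion": [
    [[0, 0, 0], 0],
    [[0, 0, 0], 0],
    [[0, 0, 0], 0]
  ]
}}

```text
t: 6.62
tool_pos: [0.583, -0.0613, 0.0608]
orientation: [-3.027, -0.837, 0.001]
force: [-2.9, 4.5, 4.6]
opening: 0.0208
```

Call:
{"op": "send_rows", "data": {
  "motion": [
    [[0, 0, 0], 0],
    [[0, 0, -0.007], 0],
    [[0, 0, -0.007], 0]
  ],
  "jaw": 0.035
}}

```text
t: 7.0
tool_pos: [0.5841, -0.0625, 0.0686]
orientation: [3.027, 0.836, 0.002]
force: [0.0, -0.4, 0.6]
opening: 0.0348
```

Call:
{"op": "send_rows", "data": {
  "motion": [
    [[0, 0, 0], 0],
    [[0, 0, 0], 0],
    [[0, 0, 0], 0],
    [[0, 0, 0], 0]
  ],
  "jaw": 0.0
}}

```text
t: 7.5
tool_pos: [0.5827, -0.0614, 0.0674]
orientation: [-3.027, -0.837, 0.002]
force: [-4.4, 3.5, 2.5]
opening: 0.0139
```

```bash
python3 - <<'E'
from h import *
go(0.584,-0.062,0.061,-2.60)
im=eyes.read_camera("wrist")[:,:,::-1]; cv2.imwrite("pics/w4.png",im[150:300,200:440].repeat(3,0).repeat(3,1)); im=eyes.read_camera("scene")[:,:,::-1]; cv2.imwrite("pics/s4.png",im[130:280,220:420].repeat(3,0).repeat(3,1))
E
```

```text
shift [0.0008 0.0012 0.0064] twist -0.1 yaw 0.54 q6 0.838 tilt [-0.001  0.001 -1.   ] t 7.5
```

View pics/w4.png

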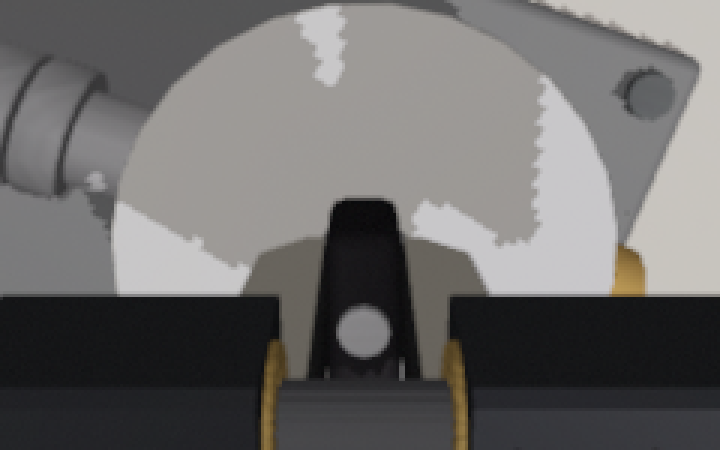

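View pics/s4.png

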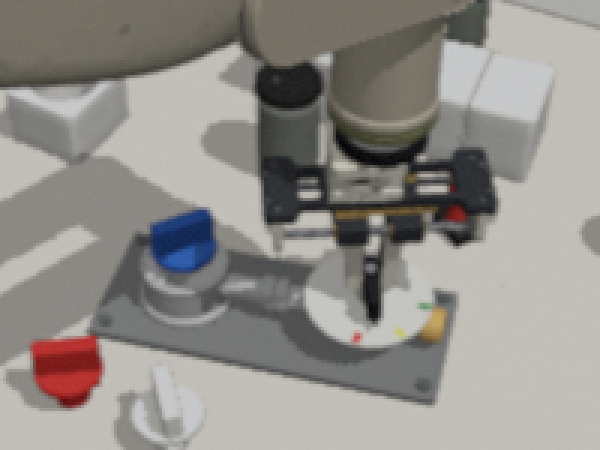

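Call:
{"op": "send_rows", "data": {
  "motion": [
    [[0, 0, 0], -7],
    [[0, 0, 0], -14],
    [[0, 0, 0], -21],
    [[0, 0, 0], -28],
    [[0, 0, 0], -28],
    [[0, 0, 0], -28]
  ]
}}

```text
t: 8.35
tool_pos: [0.5827, -0.0613, 0.0674]
orientation: [-2.734, -1.544, 0.001]
force: [-3.7, 3.4, 3.7]
opening: 0.0137
```

```bash
python3 - <<'E'
from h import *
go(0.584,-0.062,0.061,-2.60);print(tool()[1]["wrist_torque"],tool()[1]["opening"])
E
```

```text
shift [0.0001 0.0015 0.0064] twist 27.9 yaw 1.028 q6 0.349 tilt [-0.002  0.001 -1.   ] t 8.35
[0.68422554 0.6876399  0.11576294] 0.01374459995586647
```

Call:
{"op": "send_rows", "data": {
  "motion": [
    [[0, 0, 0], 0],
    [[0, 0, -0.01], 0],
    [[0, 0, -0.06], 0],
    [[0, 0, -0.09], 0],
    [[0, 0, -0.09], 0]
  ],
  "jaw": 0.045
}}

```text
t: 8.98
tool_pos: [0.5859, -0.0629, 0.1621]
orientation: [2.732, 1.542, 0.009]
force: [0.2, -0.5, 0.2]
opening: 0.045
```

```bash
python3 - <<'E'
from h import *
go(0.544,0.1034,0.16,2.494)
im=eyes.read_camera("wrist")[:,:,::-1]; cv2.imwrite("pics/w5.png",im)
E
```

```text
shift [ 0.1207 -0.1218  0.0015] twist -84.0 yaw 1.028 q6 0.349 tilt [ 0.007 -0.002 -1.   ] t 8.97
```

View pics/w5.png

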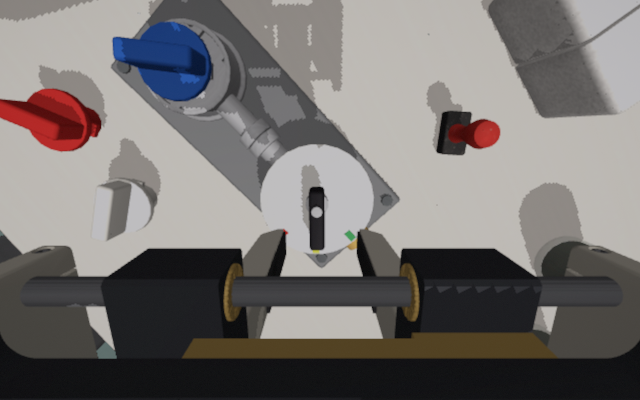

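The handle now points at the yellow mark (318,250), so the vent is half open. On to the plug.

Call:
{"op": "send_rows", "data": {
  "motion": [
    [[0.121, -0.122, 0], -84],
    [[0.121, -0.122, 0], -84],
    [[0.121, -0.122, 0], -84],
    [[0.121, -0.122, 0], -84],
    [[0.121, -0.122, 0], -84],
    [[0.121, -0.122, 0], -84],
    [[0.121, -0.122, 0], -84],
    [[0.121, -0.122, 0], -84],
    [[0.121, -0.122, 0], -84],
    [[0.121, -0.122, 0], -84]
  ]
}}

```text
t: 10.28
tool_pos: [0.5409, 0.1044, 0.1567]
orientation: [-1.005, -2.975, 0.001]
force: [1.0, 0.1, -0.4]
opening: 0.0448
```

```bash
python3 - <<'E'
from h import *
go(0.544,0.1034,0.16,2.494)
T,s=tool();im=eyes.read_camera("wrist")[:,:,::-1]; cv2.imwrite("pics/w6.png",im);np.save("T6.npy",T)
go(0.544,0.1034,0.083,2.494)
for p in ((.544,.1034,.1085),): print(w2pix("wrist",p,T))
E
```

```text
shift [-0.0031  0.0011 -0.0033] twist -0.2 yaw 2.49 q6 -0.822 tilt [-0.001 -0.    -1.   ] t 10.28
shift [-0.003  0.001  0.074] twist -0.2 yaw 2.491 q6 -0.823 tilt [-0.001 -0.    -1.   ] t 10.32
[321.17931147 221.0452433 ]
```

View pics/w6.png

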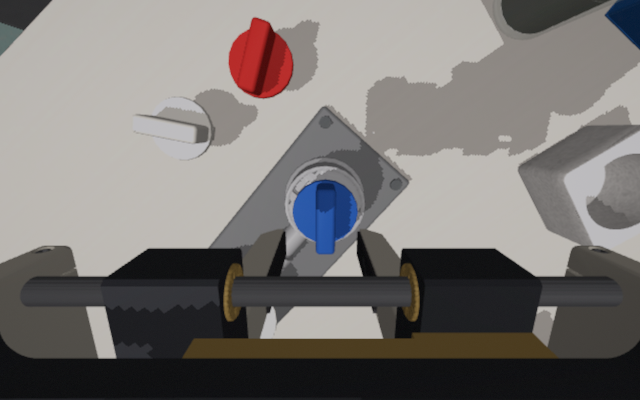

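```bash
python3 - <<'E'
from h import *
a=cv2.imread("pics/w6.png")
cv2.imwrite("pics/w6c.png",cv2.resize(a[150:260,275:375],None,fx=5.4,fy=5.4,interpolation=cv2.INTER_CUBIC))
T=np.load("T6.npy");print(w2pix("wrist",(.544,.1034,.054),T))
E
```

```text
[321.16484222 203.56953424]
```

View pics/w6c.png

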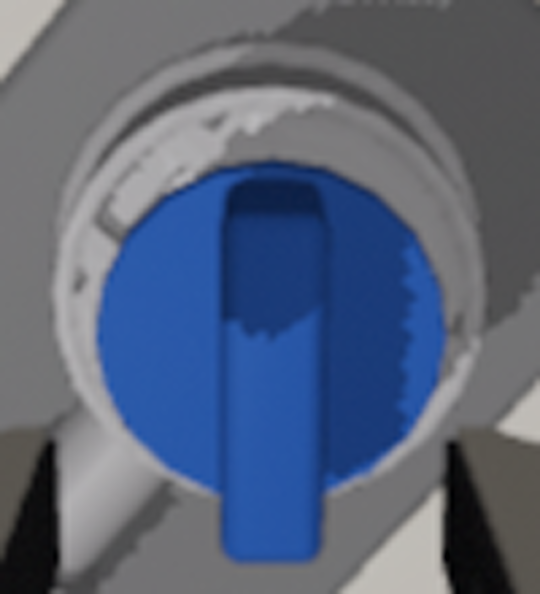

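```bash
python3 - <<'E'
from h import *
go(0.5461,0.1061,0.083,2.49)
E
```

```text
shift [-0.003   0.0045  0.074 ] twist 0.1 yaw 2.491 q6 -0.823 tilt [-0.001 -0.    -1.   ] t 10.32
```

Call:
{"op": "send_rows", "data": {
  "motion": [
    [[-0.003, 0.0045, 0.02], 0],
    [[-0.003, 0.0045, 0.04], 0],
    [[-0.003, 0.0045, 0.06], 0],
    [[-0.003, 0.0045, 0.072], 0],
    [[-0.003, 0.0045, 0.072], 0],
    [[-0.003, 0.0045, 0.072], 0]
  ]
}}

```text
t: 11.08
tool_pos: [0.547, 0.1063, 0.0862]
orientation: [0.999, 2.977, 0.001]
force: [0.7, 1.0, 0.1]
opening: 0.0449
```

```bash
python3 - <<'E'
from h import *
go(0.5461,0.1061,0.083,2.49)
im=eyes.read_camera("wrist")[:,:,::-1]; cv2.imwrite("pics/w7.png",im[150:300,200:440].repeat(3,0).repeat(3,1))
E
```

```text
shift [ 0.0006 -0.0007  0.0032] twist 0.2 yaw 2.494 q6 -0.823 tilt [ 0.001  0.    -1.   ] t 11.07
```

View pics/w7.png

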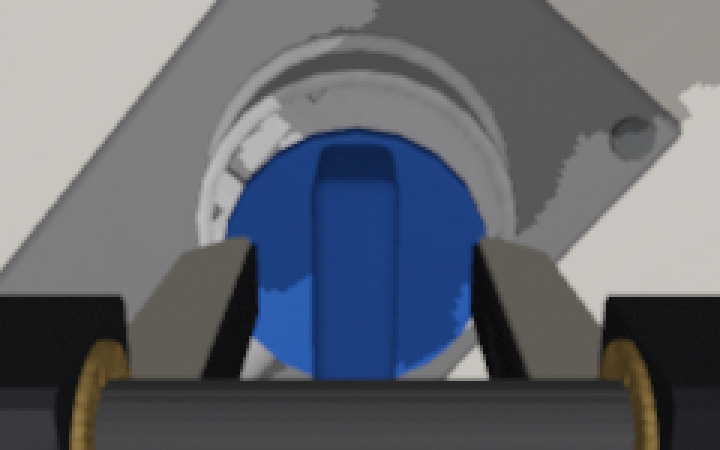

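Call:
{"op": "send_rows", "data": {
  "motion": [
    [[0.0005, -0.0015, 0.002], 0],
    [[0.0005, -0.0015, 0.002], 0],
    [[0.0005, -0.0015, 0.002], 0],
    [[0.0005, -0.0015, 0.002], 0],
    [[0.0005, -0.0015, 0.002], 0]
  ],
  "jaw": 0.0185,
  "squeeze": 5
}}

```text
t: 11.75
tool_pos: [0.5452, 0.1054, 0.0836]
orientation: [-1.0, -2.978, 0.0]
force: [0.0, 0.4, -0.0]
opening: 0.0182
```

```bash
python3 - <<'E'
from h import *
go(0.5461,0.1061,0.083,2.49);print(tool()[1]["force"])
im=eyes.read_camera("wrist")[:,:,::-1]; cv2.imwrite("pics/w8.png",im[150:300,200:440].repeat(3,0).repeat(3,1))
E
```

```text
shift [-0.0003  0.0011  0.0006] twist 0.2 yaw 2.494 q6 -0.825 tilt [-0.  0. -1.] t 11.75
[ 0.01045254  0.35252496 -0.04036939]
```

View pics/w8.png

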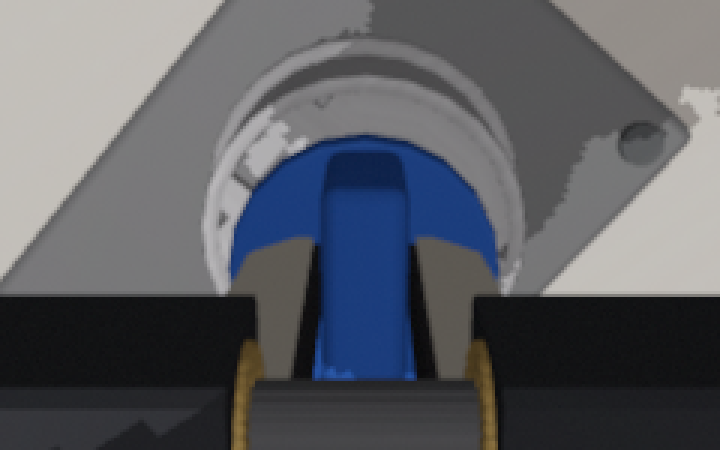

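Call:
{"op": "send_rows", "data": {
  "motion": [
    [[0, 0, 0], -8],
    [[0, 0, 0], -16],
    [[0, 0, 0], -24],
    [[0, 0, 0], -30],
    [[0, 0, 0], -35],
    [[0, 0, 0], -38],
    [[0, 0, 0], -41],
    [[0, 0, 0], -44],
    [[0, 0, 0], -44]
  ]
}}

```text
t: 12.92
tool_pos: [0.5452, 0.1054, 0.0836]
orientation: [0.188, -3.136, -0.0]
force: [0.8, -0.2, -0.1]
opening: 0.0183
```

```bash
python3 - <<'E'
from h import *
go(0.5461,0.1061,0.083,2.49);print(tool()[1]["force"])
im=eyes.read_camera("wrist")[:,:,::-1]; cv2.imwrite("pics/w9.png",im[150:300,200:440].repeat(3,0).repeat(3,1))
E
```

```text
shift [-0.001   0.0006  0.0006] twist 44.2 yaw -3.022 q6 -1.592 tilt [-0.  0. -1.] t 12.93
[ 0.76670192 -0.18600477 -0.06349771]
```

View pics/w9.png

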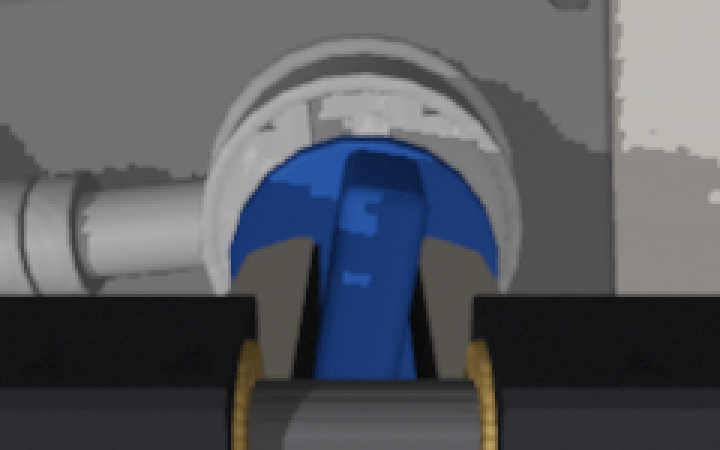

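Call:
{"op": "send_rows", "data": {
  "motion": [
    [[0, 0, 0], -3],
    [[0, 0, 0], -5],
    [[0, 0, 0], -7],
    [[0, 0, 0], -8],
    [[0, 0, 0], -9],
    [[0, 0, 0], -10],
    [[0, 0, 0], -10]
  ]
}}

```text
t: 13.85
tool_pos: [0.5452, 0.1053, 0.0837]
orientation: [-0.462, 3.107, -0.0]
force: [0.3, -0.9, -0.8]
opening: 0.0185
```

```bash
python3 - <<'E'
from h import *
go(0.5461,0.1061,0.083,2.49);print(tool()[1]["force"])
im=eyes.read_camera("wrist")[:,:,::-1]; cv2.imwrite("pics/w10.png",im[150:300,200:440].repeat(3,0).repeat(3,1))
E
```

```text
shift [-0.001   0.0005  0.0007] twist 54.2 yaw -2.847 q6 -1.767 tilt [ 0. -0. -1.] t 13.85
[ 0.31750056 -0.92610478 -0.8376097 ]
```

View pics/w10.png

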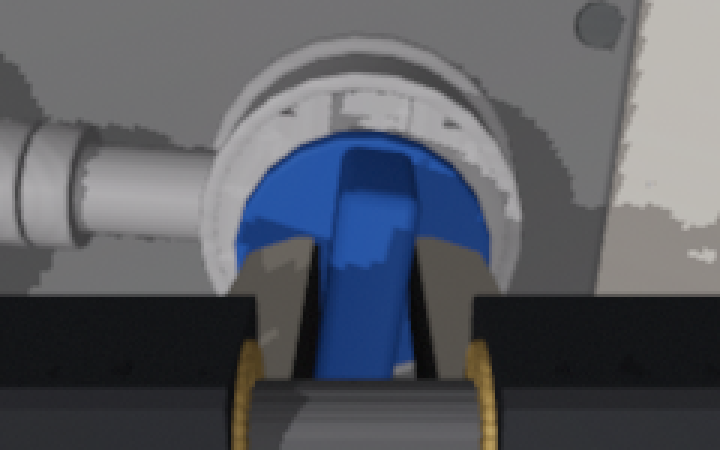

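```bash
python3 - <<'E'
from h import *
im=eyes.read_camera("scene")[:,:,::-1]
a=np.ascontiguousarray(im[190:260,240:320])
b=cv2.imread("pics/scene0.png")[190:260,240:320]
cv2.imwrite("pics/s10.png",cv2.resize(np.hstack([b,a]),None,fx=5,fy=5,interpolation=cv2.INTER_CUBIC))
E
```

```text
(no output)
```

View pics/s10.png

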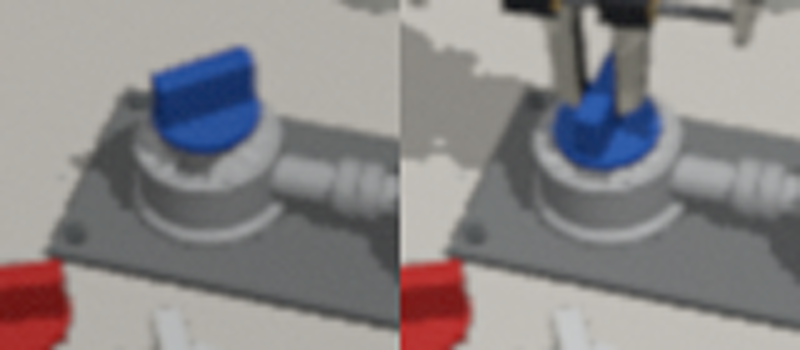

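Call:
{"op": "send_rows", "data": {
  "motion": [
    [[0, 0, 0.006], 2],
    [[0, 0, 0.012], 5],
    [[0, 0, 0.012], 5],
    [[0, 0, 0.012], 5]
  ]
}}

```text
t: 14.45
tool_pos: [0.5452, 0.1054, 0.0717]
orientation: [0.326, -3.125, 0.0]
force: [-0.4, -0.1, 0.5]
opening: 0.0188
```

Call:
{"op": "send_rows", "data": {
  "motion": [
    [[0, 0, 0], 0],
    [[0, 0, 0], 0],
    [[0, 0, 0], 0]
  ],
  "jaw": 0.0,
  "squeeze": 20
}}

```text
t: 14.82
tool_pos: [0.5453, 0.1054, 0.0718]
orientation: [-0.325, 3.124, -0.0]
force: [-0.1, -0.6, 0.1]
opening: 0.0161
```

```bash
python3 - <<'E'
from h import *
go(0.5461,0.1061,0.083,2.49);print(tool()[1]["force"],tool()[1]["opening"])
im=eyes.read_camera("wrist")[:,:,::-1]; cv2.imwrite("pics/w11.png",im[150:300,200:440].repeat(3,0).repeat(3,1))
E
```

```text
shift [-0.0009  0.0006 -0.0112] twist 49.2 yaw -2.934 q6 -1.68 tilt [ 0. -0. -1.] t 14.82
[-0.0632096  -0.56909292  0.08247866] 0.016147728737471778
```

View pics/w11.png

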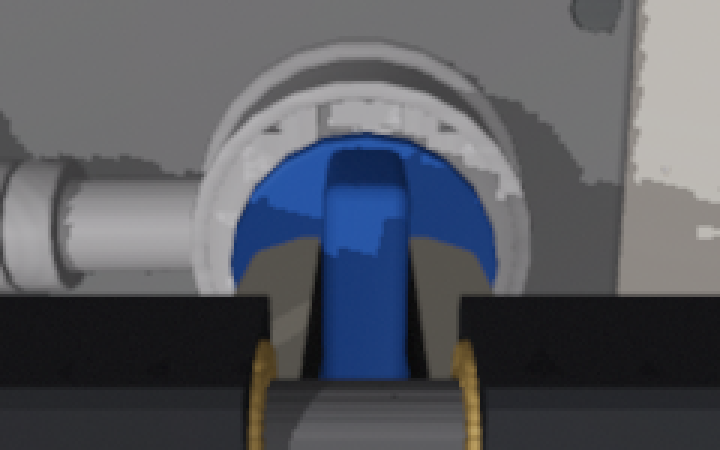

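The plug has dropped and its bar (centre u≈365) is gripped in line with the notch (318–405). Turn it forward.

Call:
{"op": "send_rows", "data": {
  "motion": [
    [[0, 0, 0], 8],
    [[0, 0, 0], 16],
    [[0, 0, 0], 24],
    [[0, 0, 0], 32],
    [[0, 0, 0], 40],
    [[0, 0, 0], 48],
    [[0, 0, 0], 56],
    [[0, 0, 0], 64],
    [[0, 0, 0], 72],
    [[0, 0, 0], 79],
    [[0, 0, 0], 84],
    [[0, 0, 0], 84]
  ]
}}

```text
t: 16.38
tool_pos: [0.5453, 0.1055, 0.0718]
orientation: [1.848, 2.54, 0.0]
force: [-0.6, -0.6, 1.1]
opening: 0.0157
```

Call:
{"op": "send_rows", "data": {
  "motion": [
    [[0, 0, 0], 0],
    [[0, 0, 0], 0]
  ]
}}

```text
t: 16.62
tool_pos: [0.5453, 0.1055, 0.0718]
orientation: [1.847, 2.541, 0.0]
force: [0.2, 0.1, 1.2]
opening: 0.0157
```

```bash
python3 - <<'E'
from h import *
go(0.5461,0.1061,0.083,2.49);s=tool()[1];print(s["force"],s["wrist_torque"],s["opening"])
im=eyes.read_camera("wrist")[:,:,::-1]; cv2.imwrite("pics/w12.png",im)
im=eyes.read_camera("scene")[:,:,::-1]
cv2.imwrite("pics/s12.png",im[170:290,220:400].repeat(4,0).repeat(4,1))
E
```

```text
shift [ 0.0003  0.001  -0.0112] twist -34.7 yaw 1.884 q6 -0.215 tilt [ 0.  0. -1.] t 16.62
[0.15422526 0.12533606 1.21333181] [ 0.07641039  0.03278864 -0.07120056] 0.01569892460946229
```

View pics/w12.png

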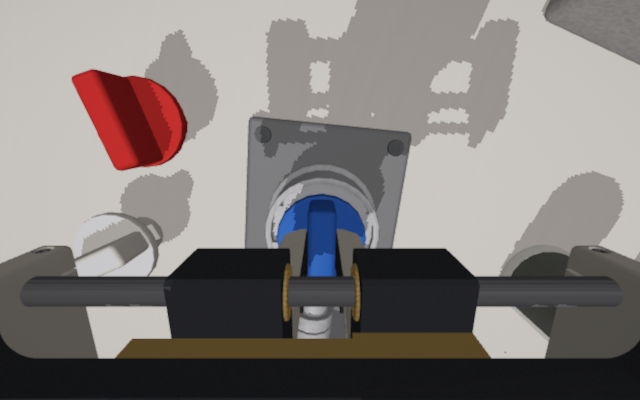

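View pics/s12.png

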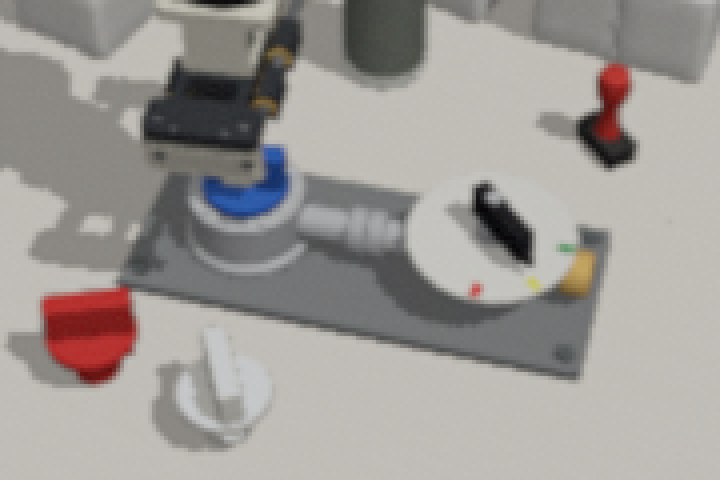

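```bash
python3 -c "
from plant import ticket
print(ticket.close_job())"
```

```text
the job is handed in; nothing more can be done
None
```

The plug is refitted and the job was handed in at about 16.7 s of the 45 s. `close_job` gives no verdict, so what follows rests on my own checks.

- **Vent valve:** I turned the black handle about 28° anticlockwise. In the later wrist and scene pictures it points at the yellow mark. My first grip on it closed on about 21 mm, not the bar's 14 mm, probably the hub. I opened, raised 7 mm and gripped again, and that time the jaws closed on 14 mm.
- **Plug drop:** I turned the blue plug anticlockwise with the jaws a loose fit round the bar, so it could fall. It dropped once the lugs reached the slots. The scene picture shows the flange about 4 pixels lower, which fits a 14 mm drop, though I could not measure it more closely.
- **Final turn:** I lowered 12 mm, gripped the bar with the force set to 20 N, and turned it clockwise 84° (1.47 rad).
- **Last readings:** The jaws were holding the bar at 15.7 mm. Outside force was about 1 N and the wrist torque was negligible. The bar was lined up with the fingers, about 1.45 rad from the slots.
- **Bystanders and look-alikes:** I touched neither group, and those in view looked unmoved.

The first position estimate for the port was about 3 mm off the later close-up view. I corrected it from the wrist picture before gripping the plug.

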